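# Unstack the filter service trays

### The job

Take the stack of trays apart, one thing at a time, for the filter change: stand the filter upright on the white coaster, put the blue tray on the blue mat, the orange tray on the orange mat and the long clear tray on the long black mat, each the right way up, centred and squared to its mat. Set everything down rather than dropping it, keep the filter upright throughout, and leave the jar and the screwdriver where they are.

Things in the scene. Friction and masses are not known exactly. Their poses are not given: they have to be found in the camera images.
- carrier: Long clear frosted polypropylene tray, the bottom of the stack: 236 (its x) x 66 (its y) x 30 mm high, walls 6 mm, one cross wall in the middle. Origin: centre of the underside; z up. It starts on the counter with the blue and orange trays end to end on its rim. Grip it across its 66 mm width at the middle of its length. About 0.16 kg.
- blue_tray: Small blue translucent tray (brass bits fixed in its corners), 100 (its x) x 60 (its y) x 34 mm high overall, walls 3 mm; below the walls a foot 92 x 50 x 4 mm. Origin: centre of the underside of the foot; z up. It starts with its foot dropped 4 mm inside the rim of the clear tray, its long side along that of the clear tray, its origin 26 mm over the counter and its rim 60 mm over it. Grip it across its 60 mm width. About 0.1 kg.
- orange_tray: Small orange translucent tray (black rings fixed in its corners), otherwise the same as the blue one in size, origin, axes and start height. Which of the two lies at which end of the clear tray varies.
- filter: Cylindrical white pleated filter with black end caps, 44 mm diameter, 60 mm high. Origin: centre of its underside; z up. It starts upright inside one of the two small trays (either), on that tray's floor, 33 mm over the counter, its top 93 mm over it. About 0.08 kg.
- blue_mat: Fixed flat blue mat, 124 (its x) x 84 (its y) x 4 mm thick: the place of the blue tray. Origin: centre of the underside, on the counter.
- orange_mat: Fixed flat orange mat, 124 (its x) x 84 (its y) x 4 mm thick: the place of the orange tray. Origin: centre of the underside, on the counter.
- coaster: Fixed flat round white ceramic coaster, 90 mm diameter, 6 mm thick: the place of the filter. Origin: centre of the underside, on the counter.
- long_mat: Fixed flat long black mat, 260 (its x) x 90 (its y) x 4 mm thick: the place of the long clear tray. Origin: centre of the underside, on the counter.
- jar: Bystander: narrow glass jar with a grey twist cap standing at the far edge of the work, 44 mm diameter, 90 mm high. Origin: centre of the underside.
- screwdriver: Bystander: red-handled screwdriver, 200 mm long, lying at the far edge of the work. Origin: under its middle.
Things that resemble listed ones, but are neither listed nor needed, are in the scene too. Leave any pink or yellow look-alike of the filter alone.

How it is judged (in metres and radians):
At the end, for the whole second after the job is handed in: Filter on the coaster, blue and orange trays on their mats within 12 mm of centre, long tray on the long mat within 15 mm; trays squared to their mats within 0.2 rad (either way round); all flat on their places (origins under 10 mm above the place's), upright within 0.08 rad, at rest (horizontal distance between blue_tray and blue_mat below 0.012 m and z of blue_tray in the frame of blue_mat below 0.01 m and angle between each of blue_tray, orange_tray, carrier, filter's own z axis and vertical below 0.08 rad and angle between the x axis of blue_tray and the x axis of blue_mat, either way round below 0.2 rad and linear speed of each of blue_tray, orange_tray, carrier, filter below 0.02 m/s and angular speed of each of blue_tray, orange_tray, carrier, filter below 0.2 rad/s and horizontal distance between orange_tray and orange_mat below 0.012 m and z of orange_tray in the frame of orange_mat below 0.01 m and angle between the x axis of orange_tray and the x axis of orange_mat, either way round below 0.2 rad and horizontal distance between carrier and long_mat below 0.015 m and z of carrier in the frame of long_mat below 0.01 m and angle between the x axis of carrier and the x axis of long_mat, either way round below 0.2 rad and horizontal distance between filter and coaster below 0.012 m and z of filter in the frame of coaster below 0.01 m); the robot touches nothing.
It fails at once if a thing is up in the air ungripped (dropped, thrown or carried riding on another): origin over the counter more than 70 mm for the filter, 60 mm for a small tray, 40 mm for the long tray ((height (world z) of filter above 0.07 m and contact force between filter and the fingers below 0.01 N) or (height (world z) of blue_tray above 0.06 m and contact force between blue_tray and the fingers below 0.01 N) or (height (world z) of orange_tray above 0.06 m and contact force between orange_tray and the fingers below 0.01 N) or (height (world z) of carrier above 0.04 m and contact force between carrier and the fingers below 0.01 N)).
It fails at once if the filter is tipped by more than 0.6 rad (angle between filter's own z axis and vertical above 0.6 rad).
It fails at once if the jar or the screwdriver is moved by more than 20 mm (distance of any of jar, screwdriver from where it was at the start of the episode above 0.02 m).
It also fails if it takes over 120 s, if anything falls off the work surface, if the arm or the gripper's body presses on something with over 40 N, if the wrist force passes 120 N, or if a joint passes its speed limit or range.

### The arm

A 7-joint arm with a two-finger parallel gripper is mounted at the origin on the work surface. World frame = base frame: x ahead of the robot, y to its left, z up, the work surface at z = 0. Lengths are in mm, angles in rad, forces in N, time in s.
With the tool pointing down it reaches from about 400 to 850 mm from the base axis. Payload 4.5 kg.
Tool frame: the origin (TCP) lies at the very end of the fingers, on their centre line; the grasp point (between the pads) lies 19 mm behind it (bot.tcp_to_grasp is the z of the grasp point in the tool frame, in mm); z points along the fingers, y is the line along which they close (so a half turn about z gives the same grasp; the last joint's range is limited). The gripper opens to 88 mm and grips with 3 to 60 N. Pads are 18 mm wide; open, the fingers measure 123 mm over their backs; the gripper's body (75 mm by 187 mm) begins 45 mm behind the grasp point.
Start: joints at [-1.141, 0.689, -0.195, 1.565, 0.157, 0.902, -0.215], TCP at [240.95, 576.712, 238.743] pointing down, gripper open.
Joint ranges: [-3.01, 3.01], [-0.46, 2.08], [-1.47, 1.51], [0.13, 2.56], [-1, 4.14], [0.04, 2.09], [-2.66, 2.66]. Speed limits (rad/s): [2.57, 2.57, 3.14, 3.14, 3.14, 3.14, 3.14].

### API

Orientations are given as a 3x3 rotation matrix whose columns are the frame's x, y, z axes.
In Python, from cell import bot gives the robot as it stands.
- The arm moves only by the tool apply_moves, never from a script. Its argument "commands" is text: rows parted by semicolons, each of 6 numbers parted by spaces: the shift along the tool's x, y, z each as a share of 300 mm, from -1 to 1, then the turn, a rotation vector about the tool's x, y, z each as a share of 60 degrees, from -1 to 1. In form: tx ty tz wx wy wz; .... A call has 1 to 20 rows; each row shifts and turns the commanded pose from where the row before left it, along the tool's axes as they then stand; what a row does not reach is not made up. A row lasts 1/8 s, in which the tool goes at most 62.5 mm and 10.7 degrees, less where a joint would pass 70% of its speed; a pose out of reach is approached as far as the arm can. A call with a number of a shift or a turn outside -1 to 1 is refused whole. A call with a gripper value outside its range is refused whole. "claw" is the opening in per cent of the stroke, from 0 (shut) to 100 (fully open), set as the call begins (left out, the last holds). The fingers move at their own pace and stop on an object; the grip force is fixed at half the most. Time passes only in rows, so rows that do not move let the fingers close. It gives the time, the measured TCP pose, the force, the opening and the grip force at its end, in the units of the state.
- bot.get_state(): the state, without advancing time (a new reading comes with each control period).
- bot.capture(name): name is "scene" or "side" or "wrist"; returns the picture (480x640x3 uint8, red, green, blue); there is no depth.
- bot.calibration(name): a dict with "fx", "fy", "cx", "cy" (pixels), "R" (3x3) and "t" (3): a world point X has camera coordinates R X + t. Camera axes: x right, y down, z forward; pixel columns grow to the right and rows downward; lengths in mm; the calibration is good to about 2 mm. A picture is of the moment at which its call begins: read the wrist's pose just before it. calibration takes no time and is no camera call; for the wrist camera it gives the pose at the moment of the call.
- bot.sign_off(): hands the job in; it is judged then, once.
Trained networks look in the newest picture that a camera, given by its name, has taken for a name from the list of things; names that differ only in an ending like _2 or _b are one class to them, and where a whole thing is asked for, a point or a joint stands for the part that bears it (a point fixed in the world has none). Each returns a list of dicts, best first, with "p" (0 to 1); they miss things now and then, are a little off and sometimes report something else, mostly with a low value. They report only what shows in the picture. A call takes as long as a camera call. They do not tell look-alikes from the thing itself.
- bot.masks_of(camera, name): "mask" (480x640 bool, what is visible of it) and "rect" ([left, top, right, bottom] in pixels, round what is visible of it).
The state is a dict: "time": time; "qpos": joint angles; "qvel": joint speeds; "effort": joint torques, N m; "tcp_pos": TCP position; "orientation": TCP orientation; "ft_force": force on the tool from outside, world axes, zero at the start; "wrist_torque": the same for the moment, N m; "width": finger opening in mm; "gripper_force": force on a finger pad.
Only numpy, scipy, OpenCV 4.12 (cv2) and the standard library are available. Lean on these libraries where they do the work, as an engineer would, in place of code of your own. Each camera call takes 0.05 s, during which the arm holds its last target. There are 200 camera calls.

## Working session

There is one attempt and no reset: what is moved stays moved. The work goes in short steps, Python scripts to look and compute and a tool call to move; the robot and the scene stay as the last step left them, time stands still between calls to the robot, and variables do not carry over. Pictures are saved under pics/ and viewed, at most 14 in all, crops included, and the job is handed in when it is done.

Besides the shell and the picture viewer there is one more tool, called as name(argument=value, ...) on one line, values as JSON. apply_moves: Moves the arm, as the interface text tells. Its arguments: {"type":"object","properties":{"commands":{"type":"string"},"claw":{"type":"number"}},"required":["commands"]}

```bash
mkdir -p pics; ls
python3 - <<'E'
from cell import bot
import cv2,numpy as np
s=bot.get_state();print(s['time'],s['tcp_pos'],s['orientation'],s['width'],bot.tcp_to_grasp)
ims=[]
for c in ['scene','side']:
    im=bot.capture(c);cv2.imwrite(f'pics/{c}0.png',im[:,:,::-1])
    k=bot.calibration(c);print(c,{a:np.round(b,3).tolist() for a,b in k.items()})
    for n in ['carrier','blue_tray','orange_tray','filter','blue_mat','orange_mat','coaster','long_mat','jar','screwdriver']:
        print(n,[(round(float(m['p']),2),np.round(m['rect']).tolist(),int(m['mask'].sum())) for m in bot.masks_of(c,n)][:4])
E
```

```text
pics
0.0 [240.79541085 576.08547545 237.92287476] [[-9.22701565e-01  3.85514627e-01 -5.41366527e-04]
 [ 3.85514971e-01  9.22699961e-01 -1.72856531e-03]
 [-1.66868339e-04 -1.80365482e-03 -9.99998359e-01]] 88.1788891138526 -18.700000000000003
scene {'fx': 457.918, 'fy': 457.918, 'cx': 322.943, 'cy': 238.691, 'R': [[-0.629, 0.777, 0.002], [0.579, 0.471, -0.666], [-0.518, -0.418, -0.746]], 't': [366.591, -340.679, 1279.504]}
carrier [(0.72, [430.0, 252.0, 488.0, 322.0], 527)]
blue_tray [(0.28, [346.0, 201.0, 416.0, 248.0], 1680)]
orange_tray [(0.56, [437.0, 252.0, 483.0, 304.0], 840)]
filter [(0.97, [484.0, 316.0, 520.0, 358.0], 1006), (0.57, [446.0, 249.0, 478.0, 290.0], 903)]
blue_mat [(0.92, [292.0, 168.0, 352.0, 208.0], 1262), (0.27, [429.0, 230.0, 500.0, 323.0], 610)]
orange_mat [(0.59, [348.0, 202.0, 414.0, 249.0], 1547), (0.57, [292.0, 168.0, 353.0, 212.0], 1304)]
coaster [(0.8, [293.0, 234.0, 332.0, 264.0], 1147)]
long_mat [(0.83, [180.0, 142.0, 283.0, 208.0], 2571)]
jar [(0.76, [318.0, 309.0, 344.0, 350.0], 1050)]
screwdriver [(0.65, [166.0, 257.0, 214.0, 290.0], 625), (0.64, [4
[... 268 characters left out ...]
 (0.48, [223.0, 171.0, 280.0, 204.0], 1012)]
blue_tray [(0.91, [168.0, 184.0, 225.0, 221.0], 1404)]
orange_tray [(0.7, [225.0, 170.0, 278.0, 208.0], 1100)]
filter [(0.79, [253.0, 148.0, 274.0, 180.0], 443), (0.78, [235.0, 165.0, 258.0, 192.0], 511), (0.65, [360.0, 181.0, 384.0, 228.0], 922), (0.61, [308.0, 190.0, 331.0, 224.0], 674)]
blue_mat [(0.62, [211.0, 318.0, 292.0, 368.0], 2861)]
orange_mat [(0.77, [204.0, 254.0, 275.0, 289.0], 1933), (0.15, [233.0, 165.0, 256.0, 189.0], 510)]
coaster [(0.98, [303.0, 267.0, 355.0, 304.0], 1410)]
long_mat [(0.58, [244.0, 388.0, 437.0, 480.0], 10491)]
jar [(0.9, [364.0, 182.0, 384.0, 227.0], 884)]
screwdriver [(0.88, [379.0, 303.0, 495.0, 327.0], 1152)]
```

View pics/scene0.png

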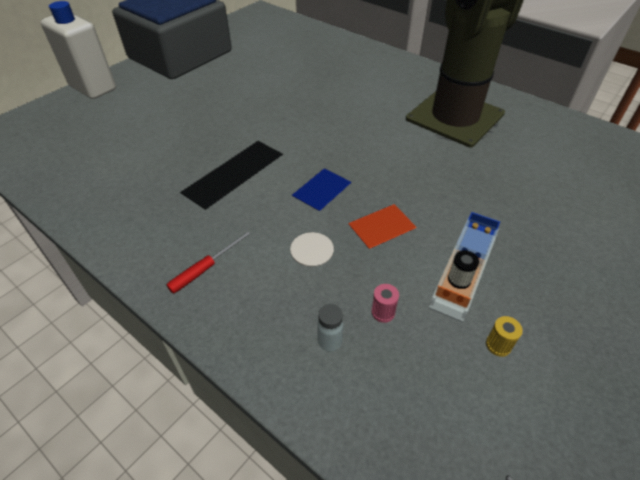

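View pics/side0.png

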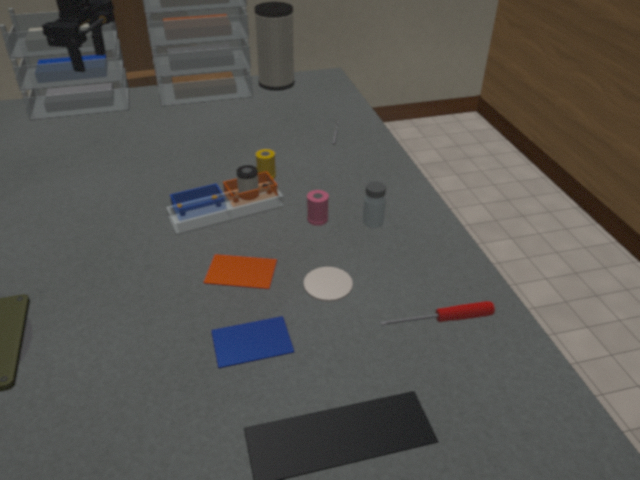

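The scene picture shows the white/black filter in the orange tray at (463,268), the blue tray at (483,225), and look-alikes pink (385,303) and yellow (503,336). The side picture agrees: filter (247,180), pink (318,207), yellow (265,163). The mats are black (232,174), blue (322,188) and orange (382,226), and the coaster is at (312,249).

```bash
cat > h.py <<'E'
from cell import bot
import cv2,numpy as np
def ray(k,uv,z):
    uv=np.atleast_2d(np.asarray(uv,float));R=np.array(k['R']);t=np.array(k['t'])
    d=np.c_[(uv[:,0]-k['cx'])/k['fx'],(uv[:,1]-k['cy'])/k['fy'],np.ones(len(uv))]@R
    c=-R.T@t
    return (c+d*((z-c[2])/d[:,2])[:,None])[:,:2]
def proj(k,X):
    p=np.atleast_2d(X)@np.array(k['R']).T+np.array(k['t'])
    return np.c_[p[:,0]/p[:,2]*k['fx']+k['cx'],p[:,1]/p[:,2]*k['fy']+k['cy']]
def rect(k,mask,z):
    n,l,st,_=cv2.connectedComponentsWithStats(mask.astype(np.uint8))
    i=1+np.argmax(st[1:,4]);cs,_=cv2.findContours((l==i).astype(np.uint8),cv2.RETR_EXTERNAL,cv2.CHAIN_APPROX_NONE)
    w=ray(k,max(cs,key=len)[:,0],z).astype(np.float32)
    (c,(a,b),th)=cv2.minAreaRect(w)
    if a<b:a,b,th=b,a,th+90
    return np.round(c,1),round(a,1),round(b,1),round((th+90)%180-90,1)
E
python3 - <<'E'
from h import *
for c in ['scene','side']:
    im=cv2.imread(f'pics/{c}0.png');k=bot.calibration(c);h=cv2.cvtColor(im,cv2.COLOR_BGR2HSV)
    H,S,V=h[...,0],h[...,1],h[...,2]
    def box(m,b):
        o=np.zeros(m.shape,bool);x0,y0,x1,y1=b;o[y0:y1,x0:x1]=m[y0:y1,x0:x1];return o
    B={'scene':dict(blue=(280,155,365,220),orange=(335,195,425,255),coaster=(280,220,345,275),long=(170,130,295,218),filt=(440,245,485,295),jar=(310,295,350,355),pink=(365,275,405,330),yellow=(480,310,530,360)),
       'side':dict(blue=(200,305,305,380),orange=(190,245,290,295),coaster=(290,255,365,310),long=(230,380,450,480),filt=(230,160,265,200))}[c]
    M=dict(blue=(S>120)&(H>100)&(H<130),orange=(S>120)&(H<25),coaster=(S<60)&(V>140),long=V<50)
    for n,m in M.items(): print(c,n,rect(k,box(m,B[n]),6 if n=='coaster' else 4))
# filter top cap / bystanders by hand pixels
ks,kd=bot.calibration('scene'),bot.calibration('side')
print('filter top',ray(ks,[465,257],93),ray(kd,[247,172],93))
print('pink top',ray(ks,[386,292],60),'yellow',ray(ks,[508,325],60),ray(kd,[265,154],60),'jar',ray(ks,[331,315],90),ray(kd,[375,187],90))
print('blue end corners z60',ray(ks,[[471,213],[499,219]],60),'carrier near end z30',ray(ks,[[433,303],[464,312]],30))
E
```

```text
scene blue (array([467.1, -97.4]), 123.4, 83.6, 1.0)
scene orange (array([476.7,  79.5]), 124.3, 85.1, -21.4)
scene coaster (array([624.4,   4.7]), 90.1, 87.1, 78.2)
scene long (array([ 557.8, -300.6]), 256.9, 88.6, -0.1)
side blue (array([464.9, -97. ]), 122.2, 82.9, 0.9)
side orange (array([474.6,  80.7]), 123.7, 85.3, -21.7)
side coaster (array([623.8,   6.8]), 86.5, 84.1, -14.4)
side long (array([ 568.5, -302.2]), 230.1, 88.1, 0.1)
filter top [[523.99696749 280.21609616]] [[526.43437221 281.17159005]]
pink top [[655.46735059 202.42756636]] yellow [[582.71069944 398.40896545]] [[585.82179797 402.5863411 ]] jar [[769.22184945 167.67629642]] [[765.55690684 165.93111968]]
blue end corners z60 [[380.41453707 228.15332358]
 [360.18554274 280.31892387]] carrier near end z30 [[602.34723594 272.87289732]
 [584.22823128 325.58403363]]
```

```bash
cat >> h.py <<'E'
from scipy.spatial.transform import Rotation as Ro
def go(p,yaw=None):
    """print total move needed: tool-frame shift (shares of 300mm) and turn (shares of 60deg); yaw=world angle of tool y, mod 180"""
    s=bot.get_state();R=np.array(s['orientation']);d=np.array(p,float)-s['tcp_pos']
    print('at',np.round(s['tcp_pos'],1),'yaw',round(np.degrees(np.arctan2(R[1,1],R[0,1])),1),'q',np.round(s['qpos'],2),'t',round(s['time'],1))
    print(' shift shares',np.round(R.T@d/300,3))
    if yaw is not None:
        cur=np.degrees(np.arctan2(R[1,1],R[0,1]));dy=(yaw-cur+90)%180-90
        a=np.radians(cur+dy);y=np.array([np.cos(a),np.sin(a),0]);z=np.array([0,0,-1.])
        T=np.c_[np.cross(y,z),y,z]
        print(' turn shares',np.round(np.degrees(Ro.from_matrix(R.T@T).as_rotvec())/60,3))
E
python3 - <<'E'
from h import *
k=bot.calibration('wrist');R=np.array(k['R']);t=np.array(k['t']);s=bot.get_state()
T=np.array(s['orientation'])
print('cam in tool',T.T@(-R.T@t-s['tcp_pos']),'axes',np.round(T.T@R.T,3),k['fx'])
go((490,265,240),110)
E
```

```text
cam in tool [  78.01855356   -0.20429732 -145.79096476] axes [[ 0.    -0.953 -0.302]
 [ 1.     0.     0.   ]
 [ 0.    -0.302  0.953]] 368.7665682741815
at [241.  576.7 238.8] yaw 67.3 q [-1.14  0.69 -0.19  1.57  0.16  0.9  -0.22] t 1.1
 shift shares [-1.167 -0.639 -0.004]
 turn shares [ 0.     0.    -0.711]
```

apply_moves(commands="-.097 -.053 0 0 0 0;-.097 -.053 0 0 0 0;-.097 -.053 0 0 0 0;-.097 -.053 0 0 0 0;-.097 -.053 0 0 0 0;-.097 -.053 0 0 0 0;-.097 -.053 0 0 0 0;-.097 -.053 0 0 0 0;-.097 -.053 0 0 0 0;-.097 -.053 0 0 0 0;-.097 -.053 0 0 0 0;-.1 -.053 0 0 0 0;0 0 0 0 0 -.12;0 0 0 0 0 -.12;0 0 0 0 0 -.12;0 0 0 0 0 -.12;0 0 0 0 0 -.12;0 0 0 0 0 -.11;0 0 0 0 0 0;0 0 0 0 0 0", claw=100)

```text
time: 3.6
tcp_pos: [490.5, 265.6, 238.8]
orientation: [[-0.941, -0.339, 0.0], [-0.339, 0.941, 0.0], [-0.0, 0.0, -1.0]]
ft_force: [0.2, 0.3, 0.4]
width: 88.1
gripper_force: 0.0
```

Run:
```python
from h import *
go((490,265,240),110)
im=bot.capture('wrist');cv2.imwrite('pics/w1.png',im[:,:,::-1])
k=bot.calibration('wrist');print({a:np.array(b).tolist() for a,b in k.items()})
for n in ['carrier','blue_tray','orange_tray','filter']:
    for m in bot.masks_of('wrist',n)[:3]: print(n,round(m['p'],2),np.round(m['rect']))
```

```text
at [490.5 265.6 238.8] yaw 109.8 q [-0.3   0.63 -0.46  1.76  0.36  0.84  0.98] t 3.6
 shift shares [ 0.002 -0.001 -0.004]
 turn shares [ 0.     0.    -0.003]
{'fx': 368.7665682741815, 'fy': 368.7665682741815, 'cx': 321.8234267628896, 'cy': 242.4015222604207, 'R': [[-0.3396623057380545, 0.9405470627883031, 0.0008606631205367596], [0.8966446708361099, 0.32353113596111316, 0.30225144883841115], [0.2840032611114091, 0.10343513302553667, -0.9532278431382905]], 't': [-83.09924021462894, -567.2902432420058, 223.46239465642526]}
carrier 0.68 [286.  62. 391. 303.]
blue_tray 0.96 [307.  72. 396. 205.]
orange_tray 0.59 [289. 204. 368. 319.]
filter 0.92 [384. 303. 429. 370.]
filter 0.83 [208. 301. 241. 367.]
filter 0.77 [302. 231. 349. 299.]
```

View pics/w1.png

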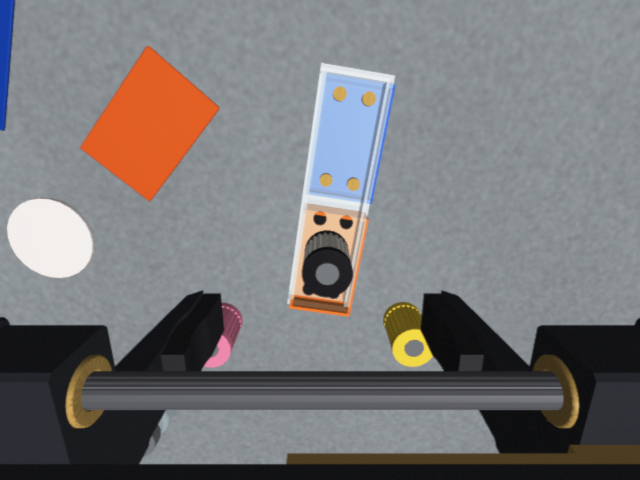

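The wrist picture shows the white pleated filter with black caps at (327,274) inside the orange tray. The pink one (220,335) and the yellow one (408,335) stand on the counter, so the one in the tray is the filter. I'll confirm in an enlarged crop.

Run:
```python
import cv2
im=cv2.imread('pics/w1.png')[55:325,270:415]
cv2.imwrite('pics/w1c.png',cv2.resize(im,None,fx=2.2,fy=2.2,interpolation=cv2.INTER_CUBIC))
```

```text
(no output)
```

View pics/w1c.png

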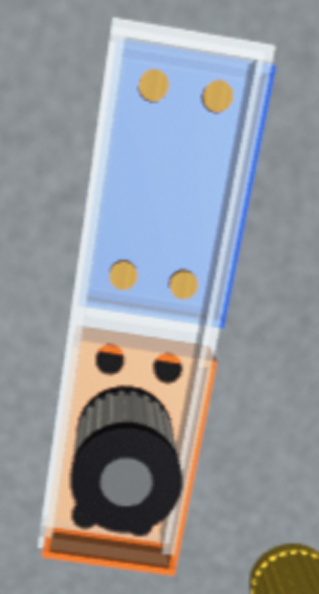

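Run:
```python
from h import *
k=bot.calibration('wrist')
f=lambda L:np.array(L)/2.2+[270,55]-.3
c=ray(k,f([[112,18],[273,46],[40,548]]),30);b=ray(k,f([[275,65],[224,328]]),60);o=ray(k,f([[215,358],[176,573],[42,556]]),60)
for n,a in (('car FL FR NL',c),('blue FR NR',b),('or FR NR NL',o)):
    print(n,np.round(a,1).tolist(),'segs',np.round([(np.linalg.norm(y-x),np.degrees(np.arctan2(*(y-x)[::-1]))) for x,y in zip(a,a[1:])],1).tolist())
print('filter top',ray(k,f([[126,483]]),93))
print('car FL-NL',np.linalg.norm(c[2]-c[0]),np.degrees(np.arctan2(*(c[2]-c[0])[::-1])))
a=np.radians(11.5);u=np.array([np.cos(a),np.sin(a)])
# brass bits? predicted model overlay
```

```text
car FL FR NL [[368.2, 220.1], [355.8, 284.2], [599.3, 266.5]] segs [[65.4, 100.9], [244.2, -4.2]]
blue FR NR [[366.6, 283.6], [464.4, 303.3]] segs [[99.8, 11.4]]
or FR NR NL [[477.3, 304.6], [574.9, 325.3], [587.3, 266.3]] segs [[99.8, 12.0], [60.4, -78.2]]
filter top [[529.05236152 284.13500464]]
car FL-NL 235.7325816358849 11.36627479035832
```

Run:
```python
from h import *
go((527,283,64),101.5)
```

```text
at [490.4 265.7 238.8] yaw 109.9 q [-0.3   0.63 -0.46  1.76  0.36  0.84  0.99] t 3.9
 shift shares [-0.134  0.013  0.583]
 turn shares [-0.    0.    0.14]
```

apply_moves(commands="-.045 .004 0 0 0 0;-.045 .004 0 0 0 0;-.044 .005 0 0 0 0;0 0 0 0 0 .07;0 0 0 0 0 .07;0 0 .08 0 0 0;0 0 .08 0 0 0;0 0 .08 0 0 0;0 0 .08 0 0 0;0 0 .08 0 0 0;0 0 .08 0 0 0;0 0 .05 0 0 0;0 0 .033 0 0 0;0 0 .02 0 0 0;0 0 0 0 0 0;0 0 0 0 0 0")

```text
time: 5.85
tcp_pos: [527.2, 283.3, 64.4]
orientation: [[-0.98, -0.2, 0.001], [-0.2, 0.98, 0.001], [-0.001, 0.0, -1.0]]
ft_force: [-0.1, -0.3, -0.0]
width: 88.1
gripper_force: 0.0
```

apply_moves(commands="0 0 0 0 0 0;0 0 0 0 0 0;0 0 0 0 0 0;0 0 0 0 0 0;0 0 0 0 0 0;0 0 0 0 0 0;0 0 0 0 0 0;0 0 0 0 0 0", claw=30)

```text
time: 6.85
tcp_pos: [526.9, 283.1, 63.9]
orientation: [[-0.98, -0.2, 0.0], [-0.2, 0.98, 0.0], [-0.0, 0.0, -1.0]]
ft_force: [0.4, 0.4, 0.2]
width: 42.0
gripper_force: 30.0
```

apply_moves(commands="0 0 -.02 0 0 0;0 0 -.04 0 0 0;0 0 -.06 0 0 0;0 0 -.06 0 0 0;0 0 -.06 0 0 0;0 0 -.06 0 0 0;0 0 -.06 0 0 0;0 0 -.04 0 0 0;0 0 0 0 0 0;0 0 0 0 0 0")

```text
time: 8.1
tcp_pos: [526.6, 282.7, 183.3]
orientation: [[-0.98, -0.2, -0.001], [-0.2, 0.98, -0.001], [0.001, -0.0, -1.0]]
ft_force: [-1.1, 0.4, -1.4]
width: 42.0
gripper_force: 30.0
```

Run:
```python
from h import *
s=bot.get_state();print(s['width'],s['gripper_force'])
go((624,5.5,140),101.5)
im=bot.capture('wrist');a=im[150:450,150:500,::-1]
im2=bot.capture('side');b=cv2.resize(im2[100:300,150:400,::-1],(375,300))
cv2.imwrite('pics/w2.png',np.hstack([a,b]))
```

```text
42.01170529603956 29.981344314292073
at [526.6 282.7 183.3] yaw 101.5 q [-0.35  0.74 -0.39  1.7   0.37  0.78  0.86] t 8.1
 shift shares [-0.134 -0.97   0.145]
 turn shares [-0.    -0.001  0.   ]
```

View pics/w2.png

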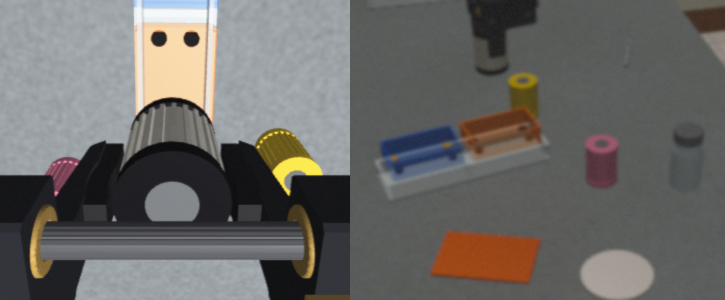

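Held upright, with the trays undisturbed (filter top at wrist pixel (322,354)). Next I check its offset in the grip.

Run:
```python
from h import *
s=bot.get_state();p=ray(bot.calibration('wrist'),[322,354],212.4)[0];d=np.r_[p-s['tcp_pos'][:2],0]
print(p,'tool',np.array(s['orientation']).T@d)
```

```text
[528.09321711 282.74001538] tool [-1.59453765 -0.33695389 -0.00208876]
```

apply_moves(commands="-.009 -.06 0 0 0 0;-.01 -.07 0 0 0 0;-.01 -.07 0 0 0 0;-.01 -.07 0 0 0 0;-.01 -.07 0 0 0 0;-.01 -.07 0 0 0 0;-.01 -.07 0 0 0 0;-.01 -.07 0 0 0 0;-.01 -.07 0 0 0 0;-.01 -.07 0 0 0 0;-.01 -.07 0 0 0 0;-.01 -.07 0 0 0 0;-.01 -.07 0 0 0 0;-.005 -.07 0 0 0 0;0 0 0 0 0 0;0 0 0 0 0 0")

```text
time: 10.2
tcp_pos: [624.2, 7.0, 183.8]
orientation: [[-0.98, -0.201, -0.0], [-0.201, 0.98, 0.001], [0.0, 0.001, -1.0]]
ft_force: [-0.3, -0.1, -0.9]
width: 42.4
gripper_force: 30.0
```

apply_moves(commands=".004 -.003 .05 0 0 0;0 0 .07 0 0 0;0 0 .07 0 0 0;0 0 .07 0 0 0;0 0 .07 0 0 0;0 0 .06 0 0 0;0 0 .04 0 0 0;0 0 .02 0 0 0;0 0 .015 0 0 0;0 0 .01 0 0 0;0 0 .005 0 0 0;0 0 .003 0 0 0;0 0 0 0 0 0;0 0 0 0 0 0")

```text
time: 11.95
tcp_pos: [623.5, 4.9, 39.0]
orientation: [[-0.98, -0.2, 0.0], [-0.2, 0.98, 0.0], [-0.0, 0.0, -1.0]]
ft_force: [0.5, 0.1, -2.0]
width: 42.1
gripper_force: 30.0
```

apply_moves(commands="0 0 .003 0 0 0;0 0 .003 0 0 0;0 0 .002 0 0 0;0 0 0 0 0 0")

```text
time: 12.45
tcp_pos: [623.4, 4.9, 36.8]
orientation: [[-0.98, -0.2, 0.0], [-0.2, 0.98, -0.0], [-0.0, -0.0, -1.0]]
ft_force: [-0.3, 0.2, 3.3]
width: 42.4
gripper_force: 30.0
```

Contact at the expected height: release and rise.

apply_moves(commands="0 0 0 0 0 0;0 0 0 0 0 0;0 0 0 0 0 0;0 0 0 0 0 0;0 0 0 0 0 0;0 0 0 0 0 0;0 0 -.03 0 0 0;0 0 -.06 0 0 0;0 0 -.08 0 0 0;0 0 -.08 0 0 0;0 0 -.08 0 0 0;0 0 -.08 0 0 0;0 0 -.08 0 0 0;0 0 0 0 0 0", claw=100)

```text
time: 14.2
tcp_pos: [624.9, 5.2, 186.5]
orientation: [[-0.98, -0.2, 0.005], [-0.2, 0.98, 0.001], [-0.005, -0.0, -1.0]]
ft_force: [0.4, 0.7, 0.0]
width: 88.4
gripper_force: 0.0
```

Run:
```python
from h import *
im=bot.capture('scene');cv2.imwrite('pics/s2.png',im[:,:,::-1]);k=bot.calibration('scene')
im=bot.capture('side');k2=bot.calibration('side')
for c in ('scene','side'):
  for m in bot.masks_of(c,'filter')[:4]: print(c,round(m['p'],2),np.round(m['rect']),'pred rect',np.round(proj(bot.calibration(c),[[624,5.5,6],[624,5.5,66]])).tolist() )
go((421.5,264,180),101.5)
```

```text
scene 0.82 [372. 284. 396. 322.] pred rect [[312.0, 248.0], [312.0, 228.0]]
scene 0.74 [481. 317. 521. 360.] pred rect [[312.0, 248.0], [312.0, 228.0]]
scene 0.61 [302. 221. 324. 256.] pred rect [[312.0, 248.0], [312.0, 228.0]]
side 0.79 [309. 190. 328. 228.] pred rect [[328.0, 282.0], [328.0, 257.0]]
side 0.68 [315. 247. 339. 289.] pred rect [[328.0, 282.0], [328.0, 257.0]]
side 0.65 [252. 148. 275. 180.] pred rect [[328.0, 282.0], [328.0, 257.0]]
at [622.7   4.6 182.7] yaw 101.5 q [ 0.16  0.78 -0.43  1.62  0.41  0.84  1.33] t 14.4
 shift shares [0.484 0.981 0.01 ]
 turn shares [ 0.    -0.002  0.   ]
```

Filter stands centred on the coaster (mask columns 313/327 against 312/328 predicted). On to the blue tray.

apply_moves(commands=".032 .065 0 0 0 0;.032 .065 0 0 0 0;.032 .065 0 0 0 0;.032 .065 0 0 0 0;.032 .065 0 0 0 0;.032 .065 0 0 0 0;.032 .065 0 0 0 0;.032 .065 0 0 0 0;.032 .065 0 0 0 0;.032 .065 0 0 0 0;.032 .065 0 0 0 0;.032 .065 0 0 0 0;.032 .065 0 0 0 0;.032 .065 0 0 0 0;.036 .07 0 0 0 0;0 0 .07 0 0 0;0 0 .07 0 0 0;0 0 .07 0 0 0;0 0 0 0 0 0;0 0 0 0 0 0")

```text
time: 16.9
tcp_pos: [422.4, 264.0, 120.7]
orientation: [[-0.98, -0.2, -0.0], [-0.2, 0.98, 0.0], [0.0, 0.0, -1.0]]
ft_force: [0.3, 0.7, -0.1]
width: 88.0
gripper_force: 0.0
```

Run:
```python
from h import *
go((421.5,264,37),101.5)
im=bot.capture('wrist');cv2.imwrite('pics/w3.png',im[:,:,::-1])
im=bot.capture('side');k=bot.calibration('side');cv2.imwrite('pics/sd3.png',im[:,:,::-1])
```

```text
at [422.4 264.  120.7] yaw 101.5 q [-0.48  0.73 -0.28  2.04  0.47  0.43  0.65] t 16.9
 shift shares [0.003 0.001 0.279]
 turn shares [ 0. -0.  0.]
```

View pics/w3.png

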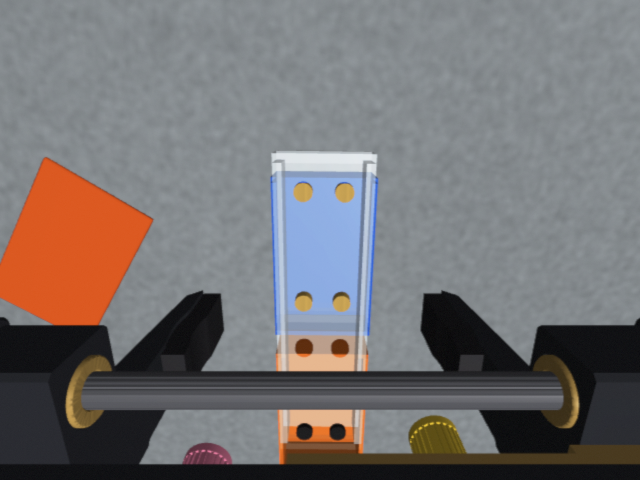

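The picture shows the blue tray squared and centred (column 324) between the fingers (midpoint 322). Descend and grip.

apply_moves(commands=".003 .001 .06 0 0 0;0 0 .07 0 0 0;0 0 .07 0 0 0;0 0 .05 0 0 0;0 0 .02 0 0 0;0 0 .009 0 0 0;0 0 0 0 0 0;0 0 0 0 0 0")

```text
time: 18.0
tcp_pos: [421.8, 264.2, 37.3]
orientation: [[-0.98, -0.2, 0.001], [-0.2, 0.98, 0.001], [-0.001, 0.001, -1.0]]
ft_force: [0.1, -0.2, -0.7]
width: 88.1
gripper_force: 0.0
```

apply_moves(commands="0 0 0 0 0 0;0 0 0 0 0 0;0 0 0 0 0 0;0 0 0 0 0 0;0 0 0 0 0 0;0 0 0 0 0 0;0 0 0 0 0 0", claw=50)

```text
time: 18.88
tcp_pos: [421.5, 264.1, 36.9]
orientation: [[-0.98, -0.2, 0.0], [-0.2, 0.98, 0.0], [-0.0, 0.0, -1.0]]
ft_force: [0.8, -0.4, 1.8]
width: 59.6
gripper_force: 30.0
```

apply_moves(commands="0 0 -.02 0 0 0;0 0 -.04 0 0 0;0 0 -.05 0 0 0;0 0 -.06 0 0 0;0 0 -.06 0 0 0;0 0 -.06 0 0 0;0 0 -.05 0 0 0;0 0 -.02 0 0 0;0 0 0 0 0 0;0 0 0 0 0 0")

```text
time: 20.12
tcp_pos: [421.2, 263.7, 144.4]
orientation: [[-0.98, -0.2, -0.001], [-0.2, 0.98, -0.001], [0.001, -0.0, -1.0]]
ft_force: [0.2, 0.1, -0.5]
width: 59.7
gripper_force: 30.0
```

Run:
```python
from h import *
go((466,-97,145),91)
im=bot.capture('wrist');a=im[100:450,180:480,::-1]
im2=bot.capture('side');b=cv2.resize(im2[60:260,100:350,::-1],(437,350))
cv2.imwrite('pics/w4.png',np.hstack([a,b]))
```

```text
at [421.2 263.7 144.4] yaw 101.5 q [-0.45  0.69 -0.32  2.03  0.44  0.49  0.67] t 20.1
 shift shares [ 9.400e-02 -1.208e+00 -1.000e-03]
 turn shares [-0.    -0.001  0.175]
```

View pics/w4.png

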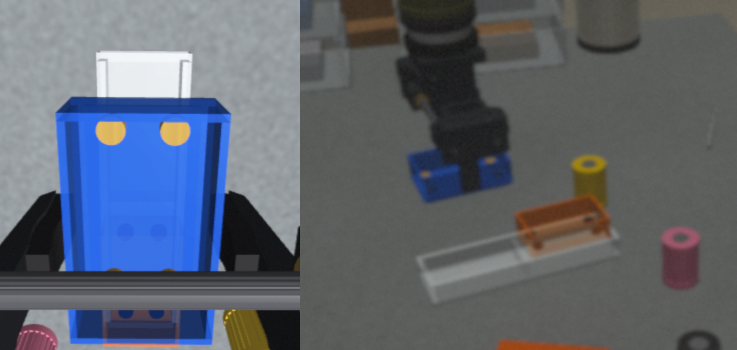

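Blue tray held level; the carrier and orange tray are undisturbed. Rim corners in wrist pixels: about (240,214)/(408,214) far, (252,441)/(394,441) near.

Run:
```python
from h import *
s=bot.get_state();p=ray(bot.calibration('wrist'),[[240,214],[408,214],[394,441],[252,441]],167.5)
d=np.c_[p-s['tcp_pos'][:2],[0]*4]@np.array(s['orientation']);print(np.round(d,1),d.mean(0))
```

```text
[[ 49.5 -28.3   0.1]
 [ 49.5  29.    0. ]
 [-48.2  30.   -0.1]
 [-48.2 -29.7  -0. ]] [6.47540883e-01 2.32835910e-01 5.21916817e-04]
```

apply_moves(commands=".005 -.05 0 0 0 0;.005 -.068 0 0 0 0;.005 -.068 0 0 0 0;.005 -.068 0 0 0 0;.005 -.068 0 0 0 0;.005 -.068 0 0 0 0;.005 -.068 0 0 0 0;.005 -.068 0 0 0 0;.005 -.068 0 0 0 0;.005 -.068 0 0 0 0;.005 -.068 0 0 0 0;.005 -.068 0 0 0 0;.005 -.068 0 0 0 0;.005 -.068 0 0 0 0;.005 -.068 0 0 0 0;.005 -.068 0 0 0 0;.005 -.068 0 0 0 0;.009 -.07 0 0 0 .085;0 0 0 0 0 .09;0 0 0 0 0 0")

```text
time: 22.72
tcp_pos: [465.8, -97.7, 144.7]
orientation: [[-1.0, -0.016, -0.0], [-0.016, 1.0, -0.0], [0.0, -0.0, -1.0]]
ft_force: [0.4, 1.3, -0.9]
width: 59.7
gripper_force: 30.0
```

apply_moves(commands="0 0 .04 0 0 0;0 0 .07 0 0 0;0 0 .07 0 0 0;0 0 .07 0 0 0;0 0 .07 0 0 0;0 0 .05 0 0 0;0 0 .03 0 0 0;0 0 .015 0 0 0;0 0 .007 0 0 0;0 0 .004 0 0 0;0 0 .003 0 0 0;0 0 .003 0 0 0;0 0 0 0 0 0;0 0 0 0 0 0")

```text
time: 24.48
tcp_pos: [466.3, -96.7, 15.2]
orientation: [[-1.0, -0.018, 0.0], [-0.018, 1.0, 0.0], [-0.0, 0.0, -1.0]]
ft_force: [0.1, 0.1, -1.6]
width: 59.6
gripper_force: 30.0
```

apply_moves(commands="0 0 .003 0 0 0;0 0 .002 0 0 0;0 0 0 0 0 0")

```text
time: 24.85
tcp_pos: [466.3, -96.7, 14.8]
orientation: [[-1.0, -0.018, 0.001], [-0.018, 1.0, -0.0], [-0.001, -0.0, -1.0]]
ft_force: [-1.7, 0.3, 13.1]
width: 59.7
gripper_force: 30.0
```

Contact (13 N up). Release and rise.

apply_moves(commands="0 0 -.003 0 0 0;0 0 0 0 0 0;0 0 0 0 0 0;0 0 0 0 0 0;0 0 0 0 0 0;0 0 0 0 0 0;0 0 -.03 0 0 0;0 0 -.06 0 0 0;0 0 -.08 0 0 0;0 0 -.08 0 0 0;0 0 -.08 0 0 0;0 0 -.06 0 0 0;0 0 -.04 0 0 0;0 0 0 0 0 0;0 0 0 0 0 0", claw=100)

```text
time: 26.72
tcp_pos: [465.9, -96.8, 143.2]
orientation: [[-1.0, -0.018, -0.001], [-0.018, 1.0, 0.0], [0.001, 0.0, -1.0]]
ft_force: [-0.4, 0.2, -1.1]
width: 88.1
gripper_force: 0.0
```

Run:
```python
from h import *
go((532,285.8,142),101.5)
im=bot.capture('wrist');cv2.imwrite('pics/w5.png',im[:,:,::-1])
for m in bot.masks_of('wrist','blue_tray')[:2]: print(round(m['p'],2),m['rect'],rect(bot.calibration('wrist'),m['mask'],38))
```

```text
at [465.9 -96.8 143.2] yaw 91.0 q [ 0.35  0.68 -0.38  2.09  0.55  0.47  1.14] t 26.7
 shift shares [-0.243  1.271  0.004]
 turn shares [ 0.    -0.001 -0.175]
0.59 [276.1, 163.7, 368.4, 305.2] (array([464.7, -97. ]), 103.8, 61.1, 0.6)
```

View pics/w5.png

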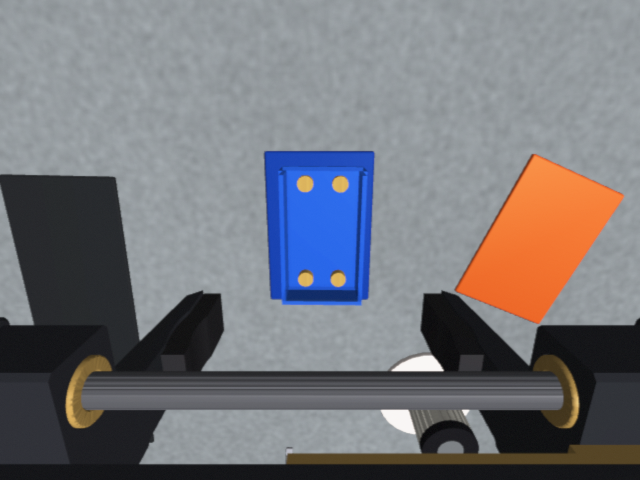

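Blue tray is centred and square on its mat at (320,230). On to the orange tray.

apply_moves(commands="-.013 .07 0 0 0 0;-.013 .07 0 0 0 0;-.013 .07 0 0 0 0;-.013 .07 0 0 0 0;-.013 .07 0 0 0 0;-.013 .07 0 0 0 0;-.013 .07 0 0 0 0;-.014 .07 0 0 0 0;-.014 .07 0 0 0 0;-.014 .07 0 0 0 0;-.014 .07 0 0 0 0;-.014 .07 0 0 0 0;-.014 .07 0 0 0 0;-.014 .07 0 0 0 0;-.014 .07 0 0 0 0;-.014 .07 0 0 0 0;-.014 .07 0 0 0 0;-.013 .08 0 0 0 -.085;0 0 0 0 0 -.09;0 0 0 0 0 0")

```text
time: 29.32
tcp_pos: [532.6, 286.2, 143.5]
orientation: [[-0.98, -0.199, -0.0], [-0.199, 0.98, 0.0], [0.0, 0.0, -1.0]]
ft_force: [0.5, -0.1, -0.3]
width: 87.9
gripper_force: 0.0
```

Run:
```python
from h import *
go((532,285.8,37),101.5)
im=bot.capture('wrist');cv2.imwrite('pics/w6.png',im[:,:,::-1])
```

```text
at [532.6 286.2 143.5] yaw 101.5 q [-0.34  0.81 -0.4   1.71  0.44  0.72  0.8 ] t 29.3
 shift shares [ 0.002 -0.001  0.355]
 turn shares [ 0. -0. -0.]
```

View pics/w6.png

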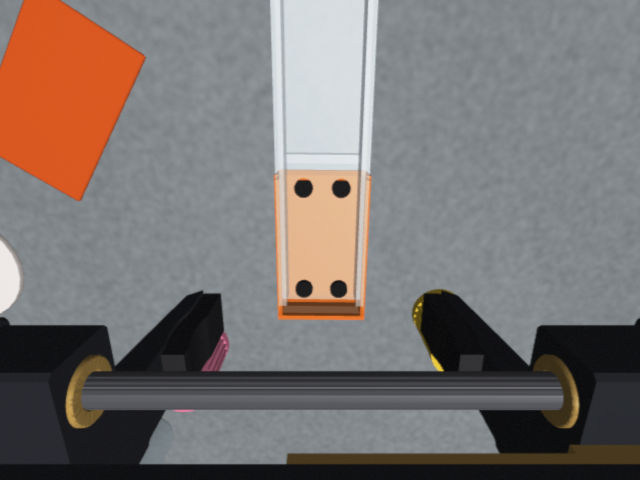

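Orange tray is squared and centred (column 322) under the fingers.

apply_moves(commands=".002 -.001 .06 0 0 0;0 0 .07 0 0 0;0 0 .07 0 0 0;0 0 .07 0 0 0;0 0 .05 0 0 0;0 0 .02 0 0 0;0 0 .013 0 0 0;0 0 0 0 0 0;0 0 0 0 0 0")

```text
time: 30.5
tcp_pos: [532.5, 285.3, 38.3]
orientation: [[-0.98, -0.2, 0.001], [-0.2, 0.98, 0.001], [-0.001, 0.0, -1.0]]
ft_force: [-1.2, 0.6, 0.7]
width: 88.2
gripper_force: 0.0
```

apply_moves(commands="0 0 0 0 0 0;0 0 0 0 0 0;0 0 0 0 0 0;0 0 0 0 0 0;0 0 0 0 0 0;0 0 0 0 0 0;0 0 0 0 0 0", claw=50)

```text
time: 31.38
tcp_pos: [532.2, 285.2, 37.8]
orientation: [[-0.98, -0.2, 0.0], [-0.2, 0.98, 0.0], [-0.0, 0.0, -1.0]]
ft_force: [-0.4, -0.9, 2.0]
width: 59.6
gripper_force: 30.0
```

apply_moves(commands="0 0 -.02 0 0 0;0 0 -.04 0 0 0;0 0 -.05 0 0 0;0 0 -.06 0 0 0;0 0 -.06 0 0 0;0 0 -.06 0 0 0;0 0 -.05 0 0 0;0 0 -.02 0 0 0;0 0 0 0 0 0;0 0 0 0 0 0")

```text
time: 32.62
tcp_pos: [531.7, 284.8, 145.1]
orientation: [[-0.98, -0.2, -0.001], [-0.2, 0.98, -0.001], [0.001, -0.0, -1.0]]
ft_force: [-0.6, -0.4, -1.6]
width: 60.1
gripper_force: 30.0
```

Run:
```python
from h import *
go((475.7,80,145),68.5)
im=bot.capture('wrist');cv2.imwrite('pics/w7.png',im[:,:,::-1])
```

```text
at [531.7 284.8 145.1] yaw 101.5 q [-0.34  0.8  -0.4   1.71  0.44  0.72  0.8 ] t 32.6
 shift shares [ 0.319 -0.632  0.001]
 turn shares [-0.001 -0.001  0.55 ]
```

View pics/w7.png

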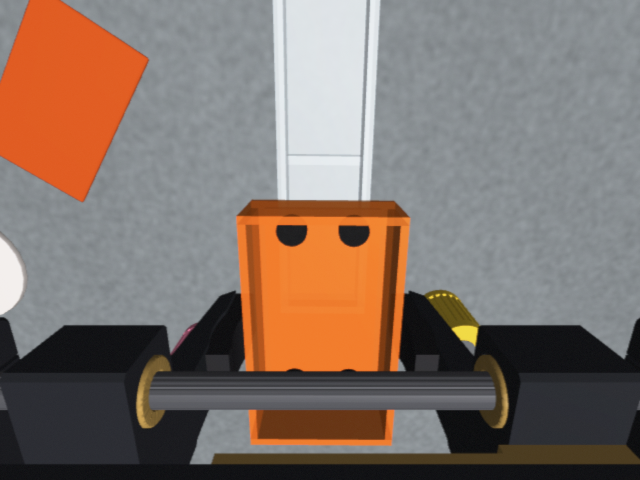

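Orange tray is held level and centred (rim corners (240,216), (408,216), (392,443), (252,443)), and the carrier stays put.

apply_moves(commands=".031 -.06 0 0 0 0;.032 -.063 0 0 0 0;.032 -.063 0 0 0 0;.032 -.063 0 0 0 0;.032 -.063 0 0 0 0;.032 -.064 0 0 0 0;.032 -.064 0 0 0 0;.032 -.064 0 0 0 0;.032 -.064 0 0 0 0;.032 -.064 0 0 0 0;0 0 0 0 0 .11;0 0 0 0 0 .11;0 0 0 0 0 .11;0 0 0 0 0 .11;0 0 0 0 0 .11;0 0 0 0 0 0;0 0 0 0 0 0")

```text
time: 34.8
tcp_pos: [476.1, 79.9, 145.7]
orientation: [[-0.931, 0.364, 0.0], [0.364, 0.931, 0.0], [-0.0, 0.0, -1.0]]
ft_force: [0.5, -0.0, -1.1]
width: 59.7
gripper_force: 30.0
```

Run:
```python
from h import *
go((475.7,80,15.8),68.5)
```

```text
at [476.1  79.9 145.7] yaw 68.6 q [-0.12  0.67 -0.23  2.07  0.35  0.43  0.58] t 34.8
 shift shares [ 0.001 -0.     0.433]
 turn shares [0.    0.    0.002]
```

apply_moves(commands="0 0 .04 0 0 0;0 0 .07 0 0 0;0 0 .07 0 0 0;0 0 .07 0 0 0;0 0 .07 0 0 0;0 0 .05 0 0 0;0 0 .03 0 0 0;0 0 .015 0 0 0;0 0 .007 0 0 0;0 0 .004 0 0 0;0 0 .003 0 0 0;0 0 .003 0 0 0;0 0 0 0 0 0;0 0 0 0 0 0")

```text
time: 36.55
tcp_pos: [476.2, 80.2, 16.2]
orientation: [[-0.931, 0.366, 0.0], [0.366, 0.931, 0.0], [-0.0, 0.0, -1.0]]
ft_force: [0.6, 0.4, -1.5]
width: 59.9
gripper_force: 30.0
```

apply_moves(commands="0 0 .002 0 0 0;0 0 .002 0 0 0;0 0 0 0 0 0")

```text
time: 36.92
tcp_pos: [476.2, 80.2, 15.7]
orientation: [[-0.931, 0.366, 0.001], [0.366, 0.931, 0.0], [-0.001, 0.0, -1.0]]
ft_force: [-1.2, 0.1, 9.4]
width: 59.9
gripper_force: 30.0
```

apply_moves(commands="0 0 -.002 0 0 0;0 0 0 0 0 0;0 0 0 0 0 0;0 0 0 0 0 0;0 0 0 0 0 0;0 0 0 0 0 0;0 0 -.03 0 0 0;0 0 -.06 0 0 0;0 0 -.08 0 0 0;0 0 -.08 0 0 0;0 0 -.08 0 0 0;0 0 -.06 0 0 0;0 0 -.04 0 0 0;0 0 0 0 0 0;0 0 0 0 0 0", claw=100)

```text
time: 38.8
tcp_pos: [475.9, 80.1, 144.1]
orientation: [[-0.931, 0.366, -0.001], [0.366, 0.931, -0.0], [0.001, -0.001, -1.0]]
ft_force: [0.1, 0.2, -0.5]
width: 88.1
gripper_force: 0.0
```

Run:
```python
from h import *
im=bot.capture('wrist');cv2.imwrite('pics/w8.png',im[:,:,::-1])
for m in bot.masks_of('wrist','orange_tray')[:2]: print(round(m['p'],2),m['rect'],rect(bot.calibration('wrist'),m['mask'],38))
go((477.4,275.6,145),101.5)
```

```text
0.42 [276.2, 410.6, 330.4, 464.3] (array([ 6.343e+02, -3.000e-01]), 57.2, 47.4, -21.4)
at [475.8  80.1 143.9] yaw 68.5 q [-0.11  0.67 -0.24  2.07  0.36  0.43  0.57] t 38.9
 shift shares [ 0.233  0.608 -0.004]
 turn shares [-0.    -0.001 -0.549]
```

View pics/w8.png

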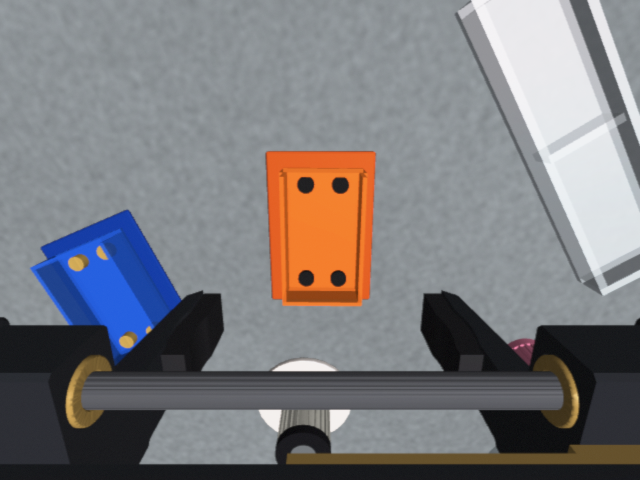

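The orange tray is centred and square on its mat at (321,228). The network's low report there was the filter. Now the carrier.

apply_moves(commands=".023 .058 0 0 0 0;.023 .061 0 0 0 0;.023 .061 0 0 0 0;.023 .061 0 0 0 0;.023 .061 0 0 0 0;.023 .061 0 0 0 0;.023 .061 0 0 0 0;.024 .061 0 0 0 0;.024 .061 0 0 0 0;.024 .062 0 0 0 0;0 0 0 0 0 -.11;0 0 0 0 0 -.11;0 0 0 0 0 -.11;0 0 0 0 0 -.11;0 0 0 0 0 -.11;0 0 0 0 0 0;0 0 0 0 0 0")

```text
time: 41.02
tcp_pos: [478.0, 275.8, 144.5]
orientation: [[-0.98, -0.198, 0.0], [-0.198, 0.98, 0.0], [-0.0, 0.0, -1.0]]
ft_force: [-0.3, 0.2, -0.2]
width: 88.4
gripper_force: 0.0
```

Run:
```python
from h import *
im=bot.capture('wrist');cv2.imwrite('pics/w9.png',im[:,:,::-1])
go((477.4,275.6,8),101.5)
print(np.round(proj(bot.calibration('wrist'),[[477.4+.98*a-.199*b,275.6+.199*a+.98*b,30] for a,b in ((0,-33),(0,33),(-118,-33),(-118,33),(0,0),(118,-33),(118,33))])))
```

```text
at [478.  275.8 144.5] yaw 101.4 q [-0.38  0.75 -0.38  1.87  0.45  0.61  0.72] t 41.1
 shift shares [ 0.002 -0.     0.455]
 turn shares [-0.     0.    -0.001]
[[277. 236.]
 [367. 236.]
 [271.  59.]
 [374.  59.]
 [322. 236.]
 [283. 372.]
 [362. 372.]]
```

View pics/w9.png

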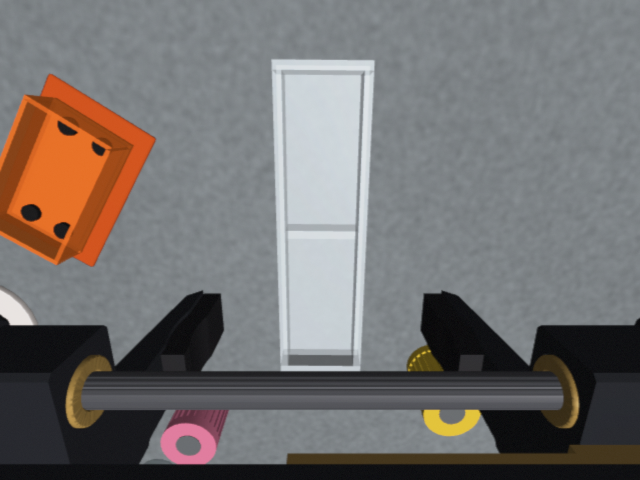

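The carrier's corners (272,60), (375,60) and its cross wall at row 234 match the prediction. Descend and grip.

apply_moves(commands=".002 0 .06 0 0 0;0 0 .07 0 0 0;0 0 .07 0 0 0;0 0 .07 0 0 0;0 0 .07 0 0 0;0 0 .05 0 0 0;0 0 .03 0 0 0;0 0 .02 0 0 0;0 0 .012 0 0 0;0 0 0 0 0 0;0 0 0 0 0 0")

```text
time: 42.45
tcp_pos: [477.5, 275.6, 9.3]
orientation: [[-0.98, -0.2, 0.0], [-0.2, 0.98, 0.0], [-0.001, 0.0, -1.0]]
ft_force: [1.5, 0.4, -0.5]
width: 88.1
gripper_force: 0.0
```

apply_moves(commands="0 0 0 0 0 0;0 0 0 0 0 0;0 0 0 0 0 0;0 0 0 0 0 0;0 0 0 0 0 0;0 0 0 0 0 0;0 0 0 0 0 0", claw=55)

```text
time: 43.32
tcp_pos: [477.4, 275.5, 9.0]
orientation: [[-0.98, -0.2, 0.0], [-0.2, 0.98, 0.0], [-0.0, 0.0, -1.0]]
ft_force: [-0.7, 0.6, 2.6]
width: 65.7
gripper_force: 30.0
```

apply_moves(commands="0 0 -.02 0 0 0;0 0 -.04 0 0 0;0 0 -.05 0 0 0;0 0 -.06 0 0 0;0 0 -.06 0 0 0;0 0 -.06 0 0 0;0 0 -.06 0 0 0;0 0 -.05 0 0 0;0 0 -.03 0 0 0;0 0 0 0 0 0;0 0 0 0 0 0")

```text
time: 44.7
tcp_pos: [477.0, 275.2, 137.5]
orientation: [[-0.98, -0.2, -0.001], [-0.2, 0.98, -0.001], [0.001, -0.0, -1.0]]
ft_force: [-0.9, 0.8, -2.2]
width: 65.4
gripper_force: 30.0
```

Run:
```python
from h import *
im=bot.capture('wrist');im2=bot.capture('side')
cv2.imwrite('pics/w10.png',np.hstack([cv2.resize(im[:,:,::-1],(400,300)),cv2.resize(im2[60:300,100:420,::-1],(400,300))]))
go((558,-300.6,140),90)
```

```text
at [477.  275.2 137.3] yaw 101.5 q [-0.38  0.76 -0.38  1.88  0.47  0.6   0.71] t 44.8
 shift shares [ 0.119 -1.934 -0.008]
 turn shares [-0.001 -0.001  0.192]
```

View pics/w10.png

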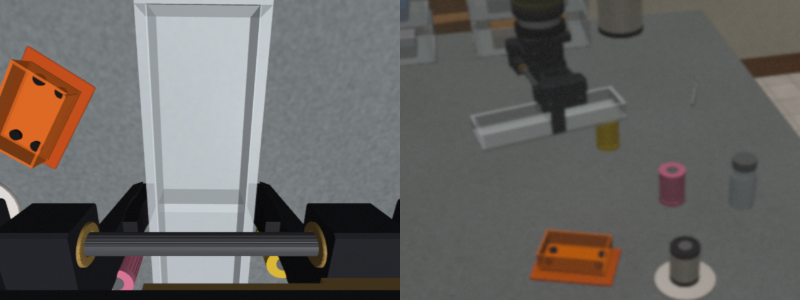

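Carrier held level and centred; the filter and orange tray are in place. Carry it, with its underside at 128 mm, over to the long mat.

apply_moves(commands=".004 -.04 0 0 0 0;.004 -.069 0 0 0 0;.004 -.069 0 0 0 0;.004 -.069 0 0 0 0;.004 -.069 0 0 0 0;.004 -.069 0 0 0 0;.004 -.069 0 0 0 0;.004 -.069 0 0 0 0;.004 -.069 0 0 0 0;.004 -.069 0 0 0 0;.004 -.069 0 0 0 0;.004 -.069 0 0 0 0;.004 -.069 0 0 0 0;.004 -.069 0 0 0 0;.004 -.069 0 0 0 0;.004 -.069 0 0 0 0;.004 -.069 0 0 0 0;.004 -.069 0 0 0 0;.004 -.069 0 0 0 0;.004 -.069 0 0 0 0")

```text
time: 47.3
tcp_pos: [533.6, -129.2, 137.7]
orientation: [[-0.98, -0.198, -0.001], [-0.198, 0.98, -0.001], [0.001, -0.001, -1.0]]
ft_force: [-0.2, 0.2, -1.3]
width: 65.7
gripper_force: 30.0
```

apply_moves(commands=".004 -.069 0 0 0 0;.004 -.069 0 0 0 0;.004 -.069 0 0 0 0;.005 -.069 0 0 0 0;.005 -.069 0 0 0 0;.005 -.069 0 0 0 0;.006 -.069 0 0 0 0;.006 -.06 0 0 0 0;0 -.03 0 0 0 .064;0 0 0 0 0 .064;0 0 0 0 0 .064;0 0 0 0 0 0;0 0 0 0 0 0")

```text
time: 48.92
tcp_pos: [557.6, -297.0, 137.9]
orientation: [[-1.0, -0.001, -0.0], [-0.001, 1.0, 0.0], [0.0, 0.0, -1.0]]
ft_force: [-0.2, 0.7, -1.1]
width: 65.8
gripper_force: 30.0
```

Run:
```python
from h import *
go((558,-300.6,13.2),90)
# long mat re-measure from both fixed cameras at t0, intersecting long edges: side view, visible corners only
im=cv2.imread('pics/side0.png');k=bot.calibration('side')
print('mat corners side',ray(k,[[415,394],[436,441],[245,430],[254,474]],4))
im=cv2.imread('pics/scene0.png');k=bot.calibration('scene')
print('scene',ray(k,[[181.5,190],[205,207],[283,154.5],[259,142]],4))
```

```text
at [ 557.6 -297.   137.9] yaw 90.0 q [ 0.67  0.86 -0.47  1.62  0.5   0.79  1.55] t 48.9
 shift shares [-0.001 -0.012  0.416]
 turn shares [ 0.    -0.     0.001]
mat corners side [[ 683.93494466 -263.44071712]
 [ 681.69433776 -344.5531835 ]
 [ 427.20770126 -260.72175711]
 [ 427.95886045 -329.60156233]]
scene [[ 678.63418576 -347.50536704]
 [ 681.97993621 -261.69767594]
 [ 430.53202949 -253.22420578]
 [ 431.33615484 -336.94692556]]
```

apply_moves(commands=".002 -.012 .04 0 0 0;0 0 .07 0 0 0;0 0 .07 0 0 0;0 0 .07 0 0 0;0 0 .07 0 0 0;0 0 .05 0 0 0;0 0 .02 0 0 0;0 0 .011 0 0 0;0 0 .006 0 0 0;0 0 .003 0 0 0;0 0 .003 0 0 0;0 0 0 0 0 0;0 0 0 0 0 0")

```text
time: 50.55
tcp_pos: [557.1, -300.9, 14.1]
orientation: [[-1.0, 0.0, 0.0], [0.0, 1.0, 0.0], [-0.0, 0.0, -1.0]]
ft_force: [-0.5, -0.2, -0.7]
width: 66.0
gripper_force: 30.0
```

apply_moves(commands="0 0 .002 0 0 0;0 0 .002 0 0 0;0 0 0 0 0 0")

```text
time: 50.92
tcp_pos: [557.1, -300.9, 13.1]
orientation: [[-1.0, -0.0, 0.0], [-0.0, 1.0, -0.0], [-0.0, -0.0, -1.0]]
ft_force: [-2.2, 0.7, 2.1]
width: 65.9
gripper_force: 30.0
```

Contact at the expected height (13 mm).

apply_moves(commands="0 0 0 0 0 0;0 0 0 0 0 0;0 0 0 0 0 0;0 0 0 0 0 0;0 0 0 0 0 0;0 0 0 0 0 0;0 0 -.03 0 0 0;0 0 -.06 0 0 0;0 0 -.08 0 0 0;0 0 -.08 0 0 0;0 0 -.08 0 0 0;0 0 -.08 0 0 0;0 0 -.06 0 0 0;0 0 -.04 0 0 0;0 0 0 0 0 0;0 0 0 0 0 0", claw=100)

```text
time: 52.92
tcp_pos: [556.5, -300.7, 165.0]
orientation: [[-1.0, -0.0, -0.001], [-0.0, 1.0, 0.001], [0.001, 0.001, -1.0]]
ft_force: [-0.2, 0.2, -0.0]
width: 88.4
gripper_force: 0.0
```

Run:
```python
from h import *
im=bot.capture('wrist');im2=bot.capture('scene');cv2.imwrite('pics/s11.png',im2[:,:,::-1]);k=bot.calibration('wrist')
cv2.imwrite('pics/w11.png',np.hstack([cv2.resize(im[:,:,::-1],(400,300)),cv2.resize(im2[120:360,150:470,::-1],(400,300))]))
g=im.max(2)
print('carrier',[rect(k,m['mask'],34) for m in bot.masks_of('wrist','carrier')[:1]])
print('mat',[rect(k,m['mask'],4) for m in bot.masks_of('wrist','long_mat')[:1]])
for n,z in (('jar',0),('screwdriver',0),('filter',0)): print(n,[np.round(m['rect']) .tolist() for m in bot.masks_of('scene',n)[:4]])
```

```text
carrier [(array([ 556.7, -301.3]), 235.7, 66.0, -0.5)]
mat [(array([ 557.2, -303.2]), 259.2, 90.9, -0.1)]
jar [[318.0, 304.0, 344.0, 347.0]]
screwdriver [[164.0, 231.0, 247.0, 295.0], [293.0, 235.0, 331.0, 268.0]]
filter [[481.0, 315.0, 521.0, 358.0], [375.0, 284.0, 396.0, 321.0]]
```

View pics/w11.png

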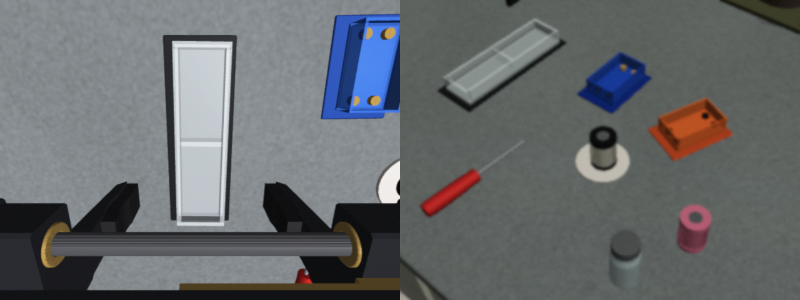

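The picture shows all four things upright and centred on their places, the jar and screwdriver unmoved, and the gripper clear. Carrier at (556.7,-301.3) against mat (557.2,-303.2).

```bash
python3 -c "
from cell import bot
print(bot.sign_off())"
```

```text
the job is handed in; nothing more can be done
None
```

I took the stack apart and handed the job in at about 53 s of the 120 s. The filter, blue tray, orange tray and long tray each stand upright on their own place, within a few millimetres of centre in the last pictures, and the jar and screwdriver did not move; the sign-off returned no verdict.

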